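# Set the bleed valve on a cylinder-head leak tester

## Robot

A 6-joint arm with a two-finger parallel gripper is mounted at the origin on the work surface. World frame = base frame: x ahead of the robot, y to its left, z up, the work surface at z = 0. Lengths are in m, angles in rad, forces in N, time in s.
With the tool pointing down it reaches from about 0.25 to 0.775 m from the base axis. Payload 4 kg.
Tool frame: the origin (TCP) lies midway between the tips of the shut fingers; the grasp point (between the pads) lies 19 mm behind it; z points along the fingers, y is the direction in which the jaws open and shut (so a half turn about z gives the same grasp; the last joint's range is limited). The gripper opens to 94 mm and grips with 3 to 60 N. Pads are 16 mm wide; open, the fingers measure 119 mm over their backs; the gripper's body (75 mm by 177 mm) begins 78 mm behind the grasp point.
Start: joints at [-1.238, 0.087, 1.371, -0, 1.684, -0.103], TCP at [0.232, -0.499, 0.206] pointing down, gripper open.
Joint ranges: [-3.1, 3.1], [-0.76, 2.03], [0.27, 2.55], [-1.08, 4.22], [0.17, 2.65], [-2.57, 2.57]. Speed limits (rad/s): [2.79, 2.79, 3.14, 3.14, 3.14, 3.14].

## Interface

Orientations are given as a unit quaternion [x, y, z, w].
In Python, from cell import ctrl gives the robot as it stands. The module is installed in compiled form; this text tells all that it offers.
- The arm moves only by the tool apply_moves, never from a script. Its argument "moves" is text: rows parted by semicolons, each of 7 numbers parted by spaces: the shift along the tool's x, y, z in mm, then the turn, a rotation vector about the tool's x, y, z in rad, then the finger opening in mm, from 0 to 94. A call has 1 to 20 rows; each row shifts and turns the commanded pose from where the row before left it, along the tool's axes as they then stand; what a row does not reach is not made up. A row lasts 1/10 s, in which the tool goes at most 50 mm and 8.59 degrees, less where a joint would pass 70% of its speed; a pose out of reach is approached as far as the arm can. A call is refused whole if a number of a shift passes 50 or a number of a turn 0.15, either way. A call with a gripper value outside its range is refused whole. The fingers move at their own pace and stop on an object; "force" is the grip in N (left out, the last holds). Time passes only in rows, so rows that do not move let the fingers close. It gives the time, the measured TCP pose, the force and the opening at its end, in the units of the state.
- ctrl.observe(): the state, without advancing time (a new reading comes with each control period).
- ctrl.grab_frame(name): name is "side" or "top" or "wrist"; returns (picture, depth): 480x640x3 uint8, blue, green, red; 480x640 float32, m along the optical axis (not along the pixel's ray), 0 where there is no reading.
- ctrl.calibration(name): a dict with "fov_y" (degrees; the focal length in pixels is half the picture's height over the tangent of half this angle, whatever the lens; pixels are square), "cx", "cy" (the principal point, pixels), "D" ([k1, k2, p1, p2, k3] as OpenCV has them; the pictures are not rectified), "origin" and "orientation" of the camera in the world. Camera axes: x right, y up, looking along -z (the intrinsics and any distortion apply to the point x, -y, -z); pixel columns grow to the right and rows downward; lengths in m; the calibration is good to about 2 mm. A picture is of the moment at which its call begins: read the wrist's pose just before it. calibration takes no time and is no camera call; for the wrist camera it gives the pose at the moment of the call.
- ctrl.job_done(): hands the job in, once; it reports no verdict.
Trained networks look in the newest picture that a camera, given by its name, has taken for a name from the list of things; names that differ only in an ending like _2 or _b are one class to them, and where a whole thing is asked for, a point or a joint stands for the part that bears it (a point fixed in the world has none). Each returns a list of dicts, best first, with "score" (0 to 1); they miss things now and then, are a little off and sometimes report something else, mostly with a low value. They report only what shows in the picture. A call takes as long as a camera call.
- ctrl.spot_in(camera, query): "at" ([x, y, z] in m, in world coordinates, good to about 4 mm: the middle of the surface that is visible of it).
- ctrl.outline_of(camera, query): "pixels" (480x640 bool, what is visible of it).
- ctrl.spot_point(camera, query): "at" ([x, y, z] in m, in world coordinates, good to about 4 mm: a listed point, or the origin of a listed thing).
The state is a dict: "time": time; "joints": joint angles; "dq": joint speeds; "effort": joint torques, N m; "ee_pos": TCP position; "eef_rot": TCP orientation; "contact_force": force on the tool from outside, world axes, zero at the start; "wrist_torque": the same for the moment, N m; "grip_width": finger opening in m.
Only numpy, scipy, OpenCV 4.12 (cv2) and the standard library are available. Lean on these libraries where they do the work, as an engineer would, in place of code of your own. Each camera call takes 0.05 s, during which the arm holds its last target.

## Task

The bleed valve on the leak-test rig has been left part open. First turn its handle clockwise until it is fully shut against its stop, then open it again (counter-clockwise) until its pointed arm stands in line with the upright prong of the index ring, and let go. Leave the index ring and the things lying about where they are.

Things in the scene. Friction and masses are not known exactly. Their poses are not given: they have to be found in the camera images.
- handle_grip (a point): Grip point of the valve handle, a steel bar 18 mm wide and 24 mm deep: one pointed arm reaching 85 mm from the stem axis to its tip (last 14 mm only 8 mm wide), a tail of 18 mm the other way. On the stem axis, 10 mm below the bar's outer face; below the bar a 32 mm hub, then bare stem; index ring 38 mm below. x axis along the arm to the tip, z outward along the leaning stem.
- handle_tip (a point): End of the handle's pointed arm, 85 mm from the stem axis, at the grip point's level along the stem. Axes as handle_grip.
- handle (a joint): Opening angle of the valve in rad: 0 = fully shut on its stop, growing as the handle is turned counter-clockwise seen from outside along the stem, up to 3.0 at the other stop. It is stiff (0.2 N m: a light pinch slips) and stays where it is left.
- index_mark (a point): Setting mark: where the handle's tip comes when the valve is set. It lies 12 mm inside the upright prong (10 mm wide, 6 mm thick, as tall as the handle) at the end of the steel arm, 103 mm long, of the index ring under the handle; clamped at a different angle each time. x axis radially out from the stem, z along the stem.
- rig: Fixed rig. Origin on the table under the valve. Blue plate 12 mm thick, x +-150, y -110 to 230 mm. Green cylinder head at y 87 to 223 mm, x +-128, top at 132 mm. The valve stem starts 75 mm up and leans 34 deg from vertical to -y, away from the head. A 62 mm gauge hangs above it at x 6, y 30, height 342 mm, on a gooseneck whose post stands at x 85, y 120 mm.
- guide_driver: Loose steel punch, 28 mm across, 120 mm tall, standing on the cylinder head. Origin under its foot.
- collar: Loose dark steel round, 48 mm across, 50 mm tall, standing on the base plate. Origin under it.
- spray_can: Grey can, 60 mm across, 170 mm tall, standing. Origin under it.
- hammer: Hammer lying on the table, origin under its middle, handle to its -x.
- wrench: Wrench lying on the table, origin under its middle, along its x.
- parts_tray: Steel tray 200 x 150 x 50 mm with small parts. Origin under its centre.
- engine_valve: Engine poppet valve with its retainer disc, lying on the base plate beside the valve pedestal, 107 mm long, 36 mm across. Origin under its middle, along its x.
- mug: White mug, 80 mm across, 90 mm tall. Origin under it.

How it is judged:
By the outcome, as a careful person would: the job done as asked, in the order asked, and still so for the second after the job is handed in, with the robot touching nothing.
It also fails if it takes over 48 s, if anything falls off the work surface, if the arm or the gripper's body presses on something with over 40 N, if the wrist force passes 120 N, or if a joint passes its speed limit or range.

## Working session

There is one attempt and no reset: what is moved stays moved. The work goes in short steps, Python scripts to look and compute and a tool call to move; the robot and the scene stay as the last step left them, time stands still between calls to the robot, and variables do not carry over. Pictures are saved under pics/ and viewed, and the job is handed in when it is done.

Besides the shell and the picture viewer there is one more tool, called after ">>>" as name(argument=value, ...) on one line, values as JSON. apply_moves: Moves the arm, as the interface text tells. Its arguments: {"type":"object","properties":{"moves":{"type":"string"},"force":{"type":"number"}},"required":["moves"]}

```bash
mkdir -p pics; ls
python3 - <<'E'
from cell import ctrl
import cv2
print(ctrl.observe())
for n in ["side","top"]:
    p,d=ctrl.grab_frame(n); cv2.imwrite(f"pics/a_{n}.png",p)
    c=ctrl.calibration(n); print(n,c)
    for q in ["handle_grip","handle_tip","index_mark","rig"]:
        print(q,[(round(r["score"],2),[round(float(x),4) for x in r["at"]]) for r in ctrl.spot_point(n,q)][:3])
E
```

```text
pics
{'time': 0.0, 'joints': array([-1.23810354e+00,  8.79872572e-02,  1.37219291e+00, -1.17227923e-05,
        1.68363315e+00, -1.03104212e-01]), 'dq': array([-4.06658131e-04,  9.44714344e-04,  8.14273628e-05,  3.32787691e-04,
        2.04511827e-04, -5.37116562e-04]), 'effort': array([-2.53974504e-04, -3.40187895e+01, -3.02429903e+01,  7.19114835e-02,
        3.30451818e-02, -1.67398503e-04]), 'ee_pos': array([ 0.23198617, -0.49808606,  0.20431769]), 'eef_rot': array([ 9.76353443e-01,  2.16177524e-01, -1.32966433e-04, -1.10235615e-03]), 'contact_force': array([-0.2366913 ,  0.34947333,  0.24008457]), 'wrist_torque': array([-0.0175592 , -0.00323044, -0.0508986 ]), 'grip_width': 0.09455127617058325}
side {'fov_y': 53.00090927386396, 'cx': 319.6413133209351, 'cy': 243.41096307833746, 'D': array([0.00818277, 0.        , 0.        , 0.        , 0.        ]), 'origin': array([ 0.22519008, -1.01151398,  0.93379781]), 'orientation': array([ 0.43679991, -0.06295323, -0.11114355,  0.89044362])}
handle_grip []
handle_tip [(0.72, [0.5034, -0.1216, 0.1169])]
index_mark [(0.72, [0.5999, -0.1397, 0.1106])]
rig [(0.9, [0.5643, -0.0239, -0.0002])]
top {'fov_y': 47.166162895320554, 'cx': 320.11959653384616, 'cy': 236.12331277333024, 'D': array([-0.15538942,  0.        ,  0.        ,  0.        ,  0.        ]), 'origin': array([0.19227832, 0.03321474, 1.55956178]), 'orientation': array([-0.07668528,  0.07675115,  0.71530299, -0.69034069])}
handle_grip [(0.79, [0.5672, -0.0695, 0.1547]), (0.39, [0.3526, 0.5434, 0.0023])]
handle_tip [(0.82, [0.5063, -0.114, 0.1151]), (0.53, [0.4977, 0.142, 0.1312])]
index_mark [(0.56, [0.5997, -0.14, 0.1064]), (0.48, [0.4678, 0.017, 0.0122])]
rig [(0.56, [0.5662, -0.0237, -0.0068])]
```

View pics/a_side.png

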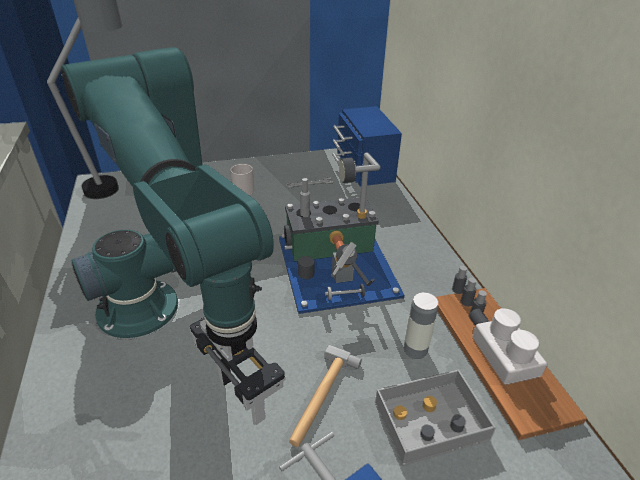

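View pics/a_top.png

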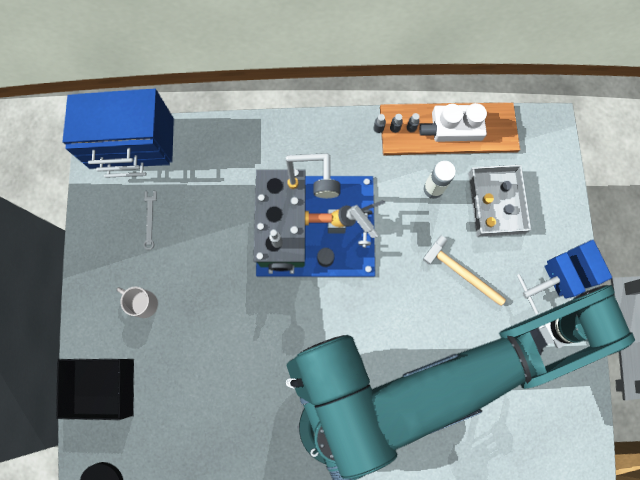

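Run:
```python
import cv2,numpy as np
a=cv2.imread("pics/a_side.png")[160:320,260:420]; b=cv2.imread("pics/a_top.png")[150:290,240:400]
cv2.imwrite("pics/a_zoom.png",np.hstack([cv2.resize(a,(400,400),interpolation=2),cv2.resize(b,(400,350),interpolation=2).copy() if 0 else cv2.resize(cv2.copyMakeBorder(b,0,20,0,0,0),(400,400),interpolation=2)]))
```

```text
(no output)
```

View pics/a_zoom.png

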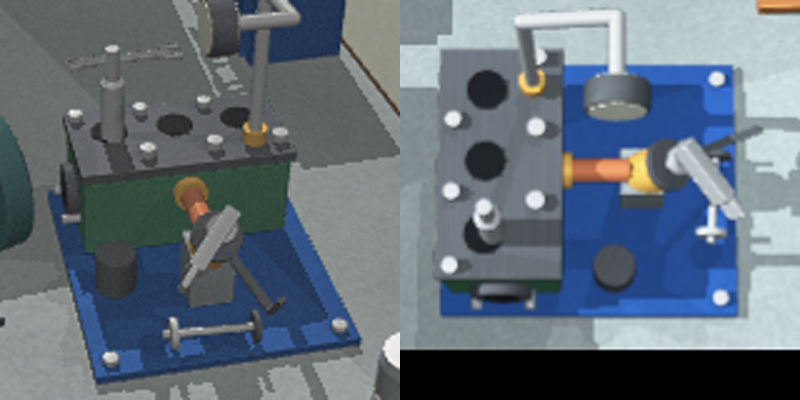

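```bash
cat > h.py <<'E'
import numpy as np
from scipy.spatial.transform import Rotation as R
import cv2
np.set_printoptions(precision=4,suppress=True)
from cell import ctrl
def model(q):
    return R.from_euler('z',q[0])*R.from_euler('y',q[1]+q[2])*R.from_euler('z',q[3])*R.from_euler('y',q[4])*R.from_euler('z',q[5])*R.from_euler('z',np.pi/2)
def toolR(phi,yaw=0.,flip=False):
    # phi: handle angle in stem plane (u=x rig, v), tool x along arm (or opposite)
    Y=R.from_euler('z',yaw)
    n=np.array([0,-np.sin(np.radians(34)),np.cos(np.radians(34))]);u=np.array([1,0,0]);v=np.cross(n,u)
    x=np.cos(phi)*u+np.sin(phi)*v
    if flip:x=-x
    z=-n;y=np.cross(z,x)
    return Y*R.from_matrix(np.c_[x,y,z])
def wristq(Rt,q1,s):
    M=(R.from_euler('y',-s)*R.from_euler('z',-q1)*Rt*R.from_euler('z',-np.pi/2)).as_euler('ZYZ')
    return M
def to(pt,Rt):
    o=ctrl.observe();T=R.from_quat(o['eef_rot'])
    print('d_tool_mm',T.inv().apply(pt-o['ee_pos'])*1e3,'rv',(T.inv()*Rt).as_rotvec(), 'q',o['joints'])
E
python3 - <<'E'
from h import *
o=ctrl.observe()
print(model(o['joints']).as_matrix(),R.from_quat(o['eef_rot']).as_matrix())
for phi in (-135,):
  for f in (0,1):
    for s in (1.2,1.5,1.8):
      print(f,s,wristq(toolR(np.radians(phi),0,f),-0.2,s))
# plate yaw: mask blue in top picture
for q in ["rig","handle"]:
  for n in ("top","side"):
    r=ctrl.outline_of(n,q); print(q,n,[(x['score'],x['pixels'].sum()) for x in r])
p,d=ctrl.grab_frame("top");c=ctrl.calibration("top")
f=240/np.tan(np.radians(c['fov_y']/2));K=np.array([[f,0,c['cx']],[0,f,c['cy']],[0,0,1]])
b=p.astype(int);m=(b[...,0]>90)&(b[...,2]<60)&(b[...,1]<110)
yy,xx=np.nonzero(m&(d>0));k=(xx>230)&(xx<400)&(yy>150)&(yy<290);yy=yy[k];xx=xx[k]
un=cv2.undistortPoints(np.c_[xx,yy].astype(float).reshape(-1,1,2),K,c['D']).reshape(-1,2)
z=d[yy,xx];P=np.c_[un[:,0]*z,-un[:,1]*z,-z]
W=R.from_quat(c['orientation']).apply(P)+c['origin']
W=W[(abs(W[:,2]-.012)<.008)]
r=cv2.minAreaRect((W[:,:2]*1000).astype(np.float32));print(r,len(W))
print(cv2.boxPoints(r))
E
```

```text
[[ 0.9065  0.4221 -0.    ]
 [ 0.4221 -0.9065 -0.    ]
 [-0.      0.     -1.    ]] [[ 0.9065  0.4221 -0.    ]
 [ 0.4221 -0.9065 -0.    ]
 [-0.      0.     -1.    ]]
0 1.2 [ 0.6424  1.9866 -2.3025]
0 1.5 [ 0.5897  1.7411 -2.4831]
0 1.8 [ 0.5821  1.4905 -2.6487]
1 1.2 [0.6424 1.9866 0.8391]
1 1.5 [0.5897 1.7411 0.6585]
1 1.8 [0.5821 1.4905 0.4929]
rig top [(0.88, np.int64(12397)), (0.36, np.int64(740))]
rig side [(0.89, np.int64(10529))]
handle top []
handle side [(0.61, np.int64(252))]
((568.2394409179688, 40.82768249511719), (337.8374938964844, 295.8392028808594), 87.92042541503906) 4390
[[ 414.2876 -122.6122]
 [ 709.932  -133.3474]
 [ 722.1913  204.2675]
 [ 426.5469  215.0028]]
```

Run:
```python
from h import *
yaw=np.radians(-2.0)
g=np.array([.567,-.070,.155]);Rt=toolR(np.radians(-133),yaw,True)
n=-Rt.apply([0,0,1]);print(n)
to(g+.20*n,Rt)
o=ctrl.observe();T=R.from_quat(o['eef_rot'])
w=g+.2*n-o['ee_pos'];print(w, Rt.inv().apply(w)*1e3)
```

```text
[-0.0195 -0.5589  0.829 ]
d_tool_mm [ 433.7415 -147.5331 -115.3213] rv [ 0.4765  0.3588 -0.3393] q [-1.2381  0.0872  1.3707 -0.      1.6836 -0.1031]
[0.3309 0.3168 0.1153] [464.1597   4.2568  87.9452]
```

>>> apply_moves(moves="0 0 -20 0.08 0.06 -0.057 94;0 0 -20 0.08 0.06 -0.057 94;0 0 -20 0.08 0.06 -0.057 94;0 0 0 0.08 0.06 -0.057 94;0 0 0 0.08 0.06 -0.057 94;0 0 0 0.08 0.06 -0.057 94;40 0 10 0 0 0 94;40 0 10 0 0 0 94;40 0 10 0 0 0 94;40 0 10 0 0 0 94;40 0 10 0 0 0 94;40 0 10 0 0 0 94;40 0 10 0 0 0 94;40 0 10 0 0 0 94;40 0 10 0 0 0 94;40 0 10 0 0 0 94;40 0 10 0 0 0 94;0 0 0 0 0 0 94", force=60)

```text
time: 2.55
ee_pos: [0.5438, -0.1826, 0.3562]
eef_rot: [0.881, 0.37, 0.122, -0.267]
contact_force: [-0.5, -0.7, -0.1]
grip_width: 0.094
```

Run:
```python
from h import *
yaw=np.radians(-2.0)
g=np.array([.567,-.070,.155]);Rt=toolR(np.radians(-133),yaw,True)
n=-Rt.apply([0,0,1])
to(g+.20*n,Rt)
o=ctrl.observe();print(o['time'],o['ee_pos'],np.abs(o['dq']).max())
for nm in ("wrist","side"):
    p,d=ctrl.grab_frame(nm);cv2.imwrite(f"pics/b_{nm}.png",p)
    for q in ["handle_grip","handle_tip","index_mark"]:
        print(nm,q,[(round(r["score"],2),r["at"]) for r in ctrl.spot_point(nm,q)][:3])
print(ctrl.calibration("wrist"))
```

```text
d_tool_mm [-0.7045 26.7967 30.0586] rv [-0.0036 -0.0002  0.0097] q [-0.7004  0.3426  0.89    0.5846  2.2186  0.3608]
2.55 [ 0.5438 -0.1826  0.3562] 0.06589703416770315
wrist handle_grip [(0.88, [0.5643, -0.0741, 0.1506]), (0.19, [0.5033, -0.1233, 0.116])]
wrist handle_tip [(0.85, [0.5046, -0.1244, 0.118])]
wrist index_mark [(0.61, [0.6015, -0.1333, 0.1041]), (0.19, [0.5639, -0.0241, 0.0006])]
side handle_grip [(0.83, [0.5653, -0.0705, 0.1524]), (0.49, [0.6006, 0.5328, 0.0053]), (0.27, [0.5058, -0.1216, 0.1154])]
side handle_tip [(0.74, [0.5068, -0.1221, 0.1145])]
side index_mark [(0.58, [0.5999, -0.1378, 0.107])]
{'fov_y': 65.430948194924, 'cx': 316.97350455483274, 'cy': 245.12201698614456, 'D': array([-0.0211,  0.    ,  0.    ,  0.    ,  0.    ]), 'origin': array([ 0.5906, -0.2443,  0.5321]), 'orientation': array([ 0.1594,  0.1499, -0.3487,  0.9113])}
```

View pics/b_wrist.png

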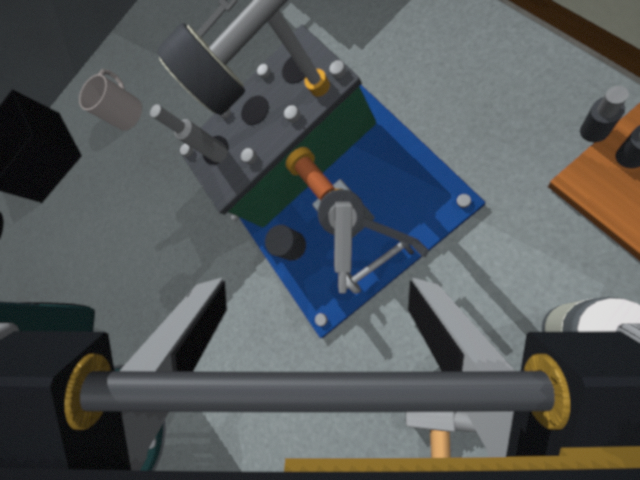

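View pics/b_side.png

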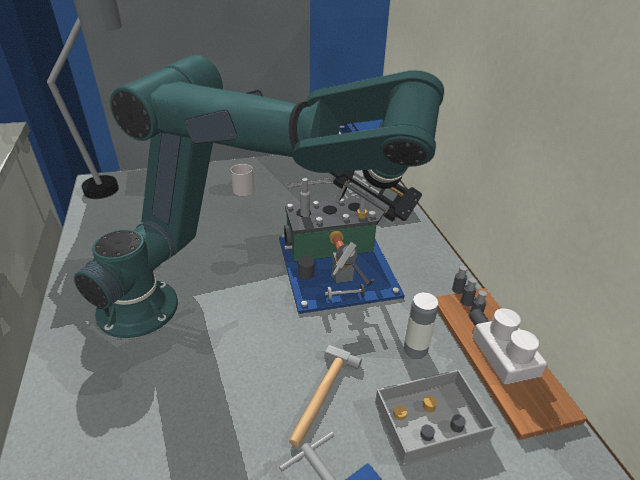

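```bash
cat >> h.py <<'E'
def cloud(nm,p,d,c,m):
    f=240/np.tan(np.radians(c['fov_y']/2));K=np.array([[f,0,c['cx']],[0,f,c['cy']],[0,0,1]])
    yy,xx=np.nonzero(m&(d>0))
    un=cv2.undistortPoints(np.c_[xx,yy].astype(float).reshape(-1,1,2),K,c['D']).reshape(-1,2)
    z=d[yy,xx];P=np.c_[un[:,0]*z,-un[:,1]*z,-z]
    return R.from_quat(c['orientation']).apply(P)+c['origin'],xx,yy
YAW=np.radians(-2.0)
def frame(yaw=YAW):
    th=np.radians(34);return (R.from_euler('z',yaw).as_matrix()@np.c_[[1,0,0],[0,np.cos(th),np.sin(th)],[0,-np.sin(th),np.cos(th)]])
E
python3 - <<'E'
from h import *
c=ctrl.calibration("wrist");p,d=ctrl.grab_frame("wrist")
r=ctrl.outline_of("wrist","handle");print([(x['score'],x['pixels'].sum()) for x in r])
F=frame();g0=np.array([.565,-.072,.152])
m=r[0]['pixels']; W,xx,yy=cloud("wrist",p,d,c,m)
L=(W-g0)@F*1e3
print('pts',np.percentile(L,[1,5,25,50,75,95,99],axis=0))
ov=p.copy();ov[m]=(0,0,255);cv2.imwrite("pics/c_mask.png",cv2.resize(ov[150:310,260:450],None,fx=4,fy=4,interpolation=0)[:600])
np.savez("c.npz",L=L)
k=abs(L[:,2]-10)<6
Q=L[k][:,:2].astype(np.float32);rect=cv2.minAreaRect(Q);print(k.sum(),rect,cv2.boxPoints(rect))
# plane fit
A=np.c_[L[k][:,:2],np.ones(k.sum())];print('plane',np.linalg.lstsq(A,L[k][:,2],rcond=None)[0])
E
```

```text
[(0.76, np.int64(1465))]
pts [[-54.6722 -60.1695 -21.1201]
 [-48.4579 -52.9862 -14.2513]
 [-28.8867 -31.6493   6.4014]
 [-12.1425 -13.655    7.3534]
 [  0.4422   1.8328   8.0158]
 [ 11.7322  13.3244   8.8648]
 [ 15.4081  16.3595   9.4198]]
1212 ((-21.71953010559082, -24.912261962890625), (101.8964614868164, 17.571191787719727), 47.42097473144531) [[-62.6607 -56.4833]
 [-49.7222 -68.3721]
 [ 19.2216   6.6588]
 [  6.2831  18.5476]]
plane [ 0.0093 -0.0015  7.6744]
```

View pics/c_mask.png

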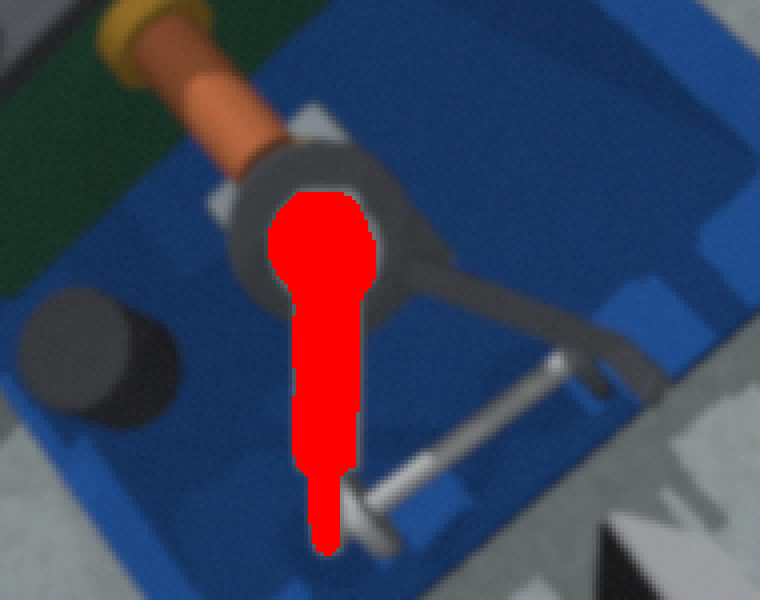

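Run:
```python
from h import *
c=ctrl.calibration("wrist");p,d=ctrl.grab_frame("wrist")
F=frame();g0=np.array([.565,-.072,.152]);ax=g0+F@np.array([.9,-.25,-2.3])*1e-3
print('grip',ax)
W,xx,yy=cloud("wrist",p,d,c,np.ones_like(d,bool))
L=(W-ax)@F*1e3;r=np.hypot(L[:,0],L[:,1]);a=np.degrees(np.arctan2(L[:,1],L[:,0]))
k=(r>50)&(r<115)&(L[:,2]>-45)&(L[:,2]<15)&(a<-30)&(a>-110)
for lo in range(50,115,5):
    kk=k&(r>=lo)&(r<lo+5)
    if kk.sum(): print(lo,kk.sum(),a[kk].mean().round(2),a[kk].min().round(1),a[kk].max().round(1),L[kk,2].mean().round(1),L[kk,2].max().round(1))
kk=k&(L[:,2]>0);print('prong top',kk.sum(),L[kk].mean(0),a[kk].mean(),r[kk].min(),r[kk].max())
for t in [(.6015,-.1333,.1041),(.5999,-.1378,.107)]:
    l=(np.array(t)-ax)@F*1e3;print(l,np.degrees(np.arctan2(l[1],l[0])))
Rt=toolR(np.radians(-132.6),YAW,True);n=F[:,2]
to(ax+.060*n,Rt); to(ax-.011*n,Rt)
```

```text
grip [ 0.5659 -0.071   0.15  ]
50 30 -64.27 -69.4 -58.8 -40.8 -38.9
55 35 -63.99 -69.5 -59.0 -41.0 -39.1
60 34 -64.09 -69.0 -59.8 -40.7 -38.5
65 33 -64.11 -68.5 -60.1 -40.9 -38.7
70 32 -64.41 -68.5 -60.3 -41.0 -39.2
75 33 -63.99 -67.8 -60.4 -40.6 -38.7
80 33 -64.07 -67.8 -60.8 -40.9 -38.1
85 32 -64.31 -67.6 -60.9 -40.9 -38.8
90 33 -64.16 -67.3 -61.3 -40.9 -39.3
95 150 -64.01 -67.4 -61.4 -15.0 7.5
100 31 -63.58 -67.2 -61.4 -1.3 7.0
prong top 60 [ 43.1657 -89.4049   5.2041] -64.22658367946943 96.46257663125132 103.19155660518285
[ 37.7171 -76.2683  -3.8656] -63.68614686038179
[ 36.2751 -78.4214   1.0847] -65.17630046012874
d_tool_mm [  0.7463  27.7678 174.9329] rv [-0.0035 -0.0016 -0.0057] q [-0.7085  0.3427  0.8931  0.5826  2.2195  0.3599]
d_tool_mm [  0.6315  28.0173 245.9324] rv [-0.0035 -0.0016 -0.0057] q [-0.7085  0.3427  0.8931  0.5826  2.2195  0.3599]
```

>>> apply_moves(moves="0 4 25 0 0 -0.002 50;0 4 25 0 0 -0.002 50;0 4 25 0 0 -0.002 50;0 4 25 0 0 0 50;0 4 25 0 0 0 50;0 4 25 0 0 0 50;0 4 25 0 0 0 50;0.5 0 20 0 0 0 50;0 0 20 0 0 0 50;0 0 0 0 0 0 50;0 0 0 0 0 0 50")

```text
time: 4.2
ee_pos: [0.5657, -0.0817, 0.1668]
eef_rot: [0.881, 0.37, 0.122, -0.268]
contact_force: [-0.1, -0.4, -0.5]
grip_width: 0.0501
```

Run:
```python
from h import *
F=frame();ax=np.array([.5659,-.0710,.1500]);n=F[:,2]
to(ax-.011*n,toolR(np.radians(-132.6),YAW,True))
o=ctrl.observe();print(o['time'],o['contact_force'],o['wrist_torque'])
p,d=ctrl.grab_frame("wrist");cv2.imwrite("pics/d_w.png",p)
```

```text
d_tool_mm [-0.5737  0.323  30.869 ] rv [-0.004  -0.0012  0.0014] q [-0.5527  0.2904  1.3314  0.5256  1.8107  0.2749]
4.2 [-0.0523 -0.3686 -0.4794] [-0.2483  0.0232  0.0014]
```

View pics/d_w.png

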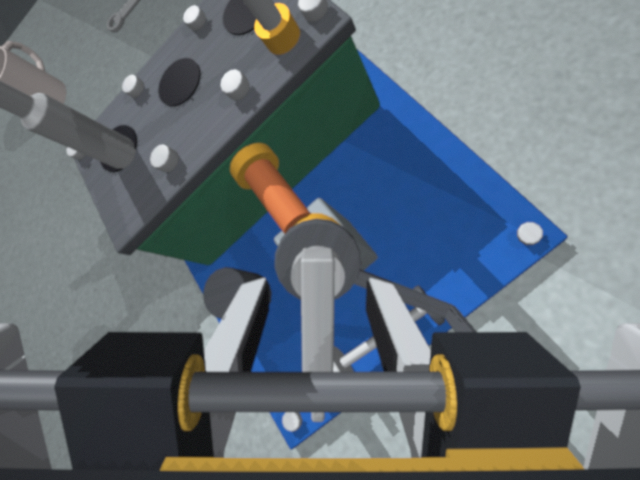

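>>> apply_moves(moves="-0.5 0.3 16 -0.003 0 0 50;0 0 15 0 0 0 50;0 0 0 0 0 0 50;0 0 0 0 0 0 50")

```text
time: 4.65
ee_pos: [0.5663, -0.0647, 0.1407]
eef_rot: [0.882, 0.37, 0.123, -0.266]
contact_force: [0.2, -0.8, -0.4]
grip_width: 0.0501
```

>>> apply_moves(moves="0 0 0 0 0 0 0;0 0 0 0 0 0 0;0 0 0 0 0 0 0;0 0 0 0 0 0 0;0 0 0 0 0 0 0;0 0 0 0 0 0 0", force=50)

```text
time: 5.25
ee_pos: [0.5664, -0.0648, 0.1415]
eef_rot: [0.882, 0.37, 0.123, -0.266]
contact_force: [-2.4, -1.9, 5.0]
grip_width: 0.0176
```

Run:
```python
from h import *
F=frame();ax=np.array([.5659,-.0710,.1500]);n=F[:,2]
to(ax-.011*n,toolR(np.radians(-132.6),YAW,True))
o=ctrl.observe();print(o['time'],o['contact_force'],o['wrist_torque'],o['grip_width'])
```

```text
d_tool_mm [-0.5033  0.0771  0.5085] rv [-0.0002 -0.0017  0.0022] q [-0.5287  0.2882  1.3847  0.5259  1.7506  0.269 ]
5.25 [-2.3549 -1.9055  4.9788] [0.1306 0.3297 0.263 ] 0.017623380141195664
```

>>> apply_moves(moves="0 0 0 0 0 0.05 0;0 0 0 0 0 0.1 0;0 0 0 0 0 0.1 0;0 0 0 0 0 0 0")

```text
time: 5.65
ee_pos: [0.5665, -0.0649, 0.1414]
eef_rot: [0.921, 0.256, 0.089, -0.279]
contact_force: [-0.9, -2.7, 5.7]
grip_width: 0.0175
```

```bash
cat > s.py <<'E'
from h import *
F=frame();ax=np.array([.5659,-.0710,.1500]);n=F[:,2]
def st():
    o=ctrl.observe();T=R.from_quat(o['eef_rot']);x=-F.T@T.apply([1,0,0])
    print('t',o['time'],'phi',np.degrees(np.arctan2(x[1],x[0])).round(2),'off',F.T@(o['ee_pos']-ax)*1e3,'f',F.T@o['contact_force'],'tq',F.T@o['wrist_torque'],'w',o['grip_width'],'q6',o['joints'][5])
if __name__=='__main__': st()
E
python3 s.py
```

```text
t 5.65 phi -146.88 off [  0.3895   0.2724 -10.5111] f [-0.8156  0.9683  6.2755] tq [ 0.2425  0.4    -0.1589] w 0.017454414975322217 q6 0.5202665895578236
```

>>> apply_moves(moves="0 0 0 0 0 0.1 0;0 0 0 0 0 0.1 0;0 0 0 0 0 0.1 0;0 0 0 0 0 0 0")

```text
time: 6.05
ee_pos: [0.5666, -0.0651, 0.1414]
eef_rot: [0.949, 0.116, 0.047, -0.289]
contact_force: [-1.1, -3.2, 5.3]
grip_width: 0.017
```

```bash
python3 s.py
```

```text
t 6.05 phi -164.01 off [  0.5035   0.0818 -10.4652] f [-0.9627  0.2628  6.2375] tq [ 0.2238  0.4479 -0.2108] w 0.017023210541371264 q6 0.8190436481045942
```

Run:
```python
from h import *
import numpy as np
F=frame();ax=np.array([.5659,-.0710,.1500])
a=ctrl.grab_frame("side")[0][160:320,260:420];
for q in ["handle_tip"]:
    for r in ctrl.spot_point("side",q)[:2]:
        l=(np.array(r['at'])-ax)@F*1e3;print(r['score'],l,np.degrees(np.arctan2(l[1],l[0])))
b=ctrl.grab_frame("wrist")[0]
for r in ctrl.spot_point("wrist",q)[:2]:
        l=(np.array(r['at'])-ax)@F*1e3;print(r['score'],l,np.degrees(np.arctan2(l[1],l[0])))
cv2.imwrite("pics/e.png",np.hstack([cv2.resize(a,(400,400),interpolation=2),cv2.resize(b,(400,400))]))
```

```text
0.61 [-84.0167 -24.3811   1.4881] -163.8176469185307
```

View pics/e.png

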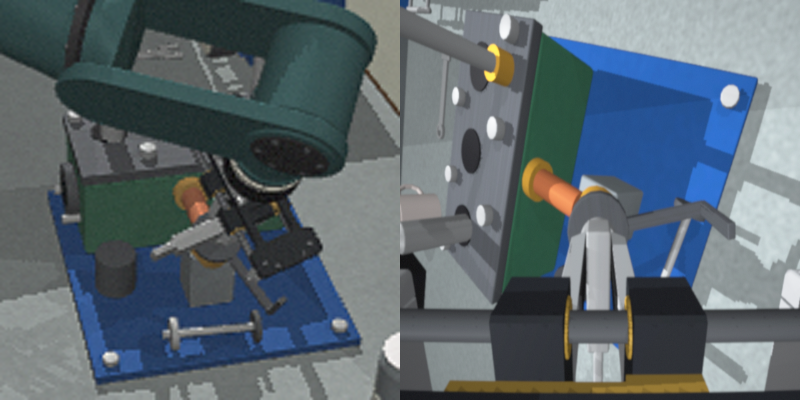

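>>> apply_moves(moves="0 0 0 0 0 0.1 0;0 0 0 0 0 0.1 0;0 0 0 0 0 0.1 0;0 0 0 0 0 0 0")

```text
time: 6.65
ee_pos: [0.5666, -0.0653, 0.1412]
eef_rot: [0.956, -0.027, 0.003, -0.293]
contact_force: [0.2, -4.0, 6.4]
grip_width: 0.0176
```

```bash
python3 s.py
```

```text
t 6.65 phi 178.84 off [  0.5017  -0.1787 -10.4896] f [0.3637 0.2905 7.4869] tq [ 0.1755  0.3298 -0.1417] w 0.017568413564329477 q6 1.118030264953788
```

>>> apply_moves(moves="0 0 0 0 0 0.1 0;0 0 0 0 0 0.1 0;0 0 0 0 0 0.1 0;0 0 0 0 0 0 0")

```text
time: 7.05
ee_pos: [0.567, -0.0655, 0.1412]
eef_rot: [0.942, -0.167, -0.04, -0.289]
contact_force: [-0.9, -5.2, 4.2]
grip_width: 0.0184
```

```bash
python3 s.py
```

```text
t 7.05 phi 161.94 off [  0.9463  -0.3321 -10.4498] f [-0.7561 -2.0409  6.4022] tq [-0.3834  0.0687  1.5689] w 0.0184043241531292 q6 1.4134460368938782
```

```bash
python3 - <<'E'
from h import *
F=frame();ax=np.array([.5659,-.0710,.1500])
a=ctrl.grab_frame("side")[0][160:320,260:420];
q="handle_tip"
for nm in("side","wrist"):
    if nm=="wrist":b=ctrl.grab_frame("wrist")[0]
    for r in ctrl.spot_point(nm,q)[:2]:
        l=(np.array(r['at'])-ax)@F*1e3;print(nm,r['score'],l,np.degrees(np.arctan2(l[1],l[0])))
cv2.imwrite("pics/f.png",np.hstack([cv2.resize(a,(400,400),interpolation=2),cv2.resize(b,(400,400))]))
E
python3 s.py
```

```text
side 0.65 [-87.3217  13.8983   1.7227] 170.95651618912348
wrist 0.96 [-88.2015  17.6821   3.2716] 168.66397407083298
wrist 0.31 [  -1.2266  -45.0341 -150.0743] -91.56013782952073
t 7.25 phi 161.98 off [  0.9598  -0.3615 -10.4227] f [-0.6212 -1.9823  6.0853] tq [-0.3285  0.1206  1.5297] w 0.01860057135261795 q6 1.4126602224532707
```

View pics/f.png

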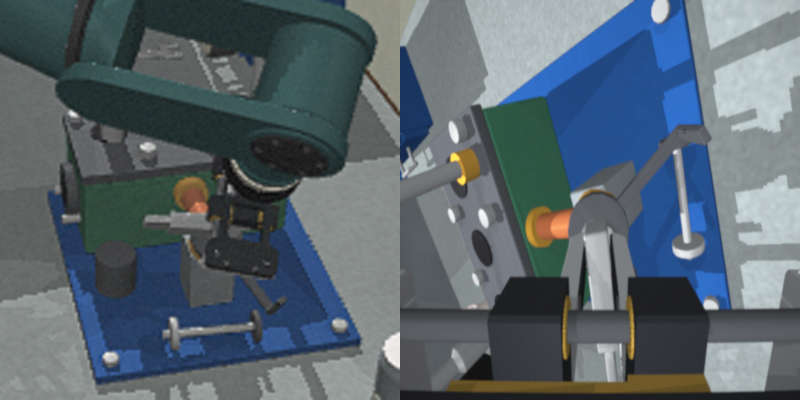

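>>> apply_moves(moves="0 0 0 0 0 -0.1 0;0 0 0 0 0 -0.1 0;0 0 0 0 0 -0.1 0;0 0 0 0 0 -0.1 0;0 0 0 0 0 -0.1 0;0 0 0 0 0 -0.1 0;0 0 0 0 0 -0.1 0;0 0 0 0 0 -0.1 0;0 0 0 0 0 0 0")

```text
time: 8.15
ee_pos: [0.5669, -0.0648, 0.1416]
eef_rot: [0.932, 0.212, 0.076, -0.283]
contact_force: [-0.2, -3.1, 7.1]
grip_width: 0.0175
```

```bash
python3 s.py
```

```text
t 8.15 phi -152.31 off [  0.8167   0.4462 -10.4559] f [-0.1309  1.3646  7.6178] tq [0.2108 0.0922 0.0607] w 0.01753448944726125 q6 0.6151657402917607
```

Remaining to −66°: about 1.5 rad.

>>> apply_moves(moves="0 0 0 0 0 -0.1 0;0 0 0 0 0 -0.1 0;0 0 0 0 0 -0.1 0;0 0 0 0 0 -0.1 0;0 0 0 0 0 -0.1 0;0 0 0 0 0 -0.1 0;0 0 0 0 0 -0.1 0;0 0 0 0 0 -0.1 0;0 0 0 0 0 -0.1 0;0 0 0 0 0 -0.1 0;0 0 0 0 0 -0.1 0;0 0 0 0 0 -0.1 0;0 0 0 0 0 -0.1 0;0 0 0 0 0 -0.1 0;0 0 0 0 0 -0.1 0;0 0 0 0 0 0 0;0 0 0 0 0 0 0")

```text
time: 9.85
ee_pos: [0.5654, -0.0643, 0.1419]
eef_rot: [0.538, 0.79, 0.248, -0.157]
contact_force: [-4.0, -2.4, 8.5]
grip_width: 0.0177
```

```bash
python3 s.py
python3 - <<'E'
from h import *
F=frame();ax=np.array([.5659,-.0710,.1500])
a=ctrl.grab_frame("side")[0][160:320,260:420]
for nm in("side","wrist"):
    if nm=="wrist":b=ctrl.grab_frame("wrist")[0]
    for q in ("handle_tip","index_mark"):
      for r in ctrl.spot_point(nm,q)[:2]:
        l=(np.array(r['at'])-ax)@F*1e3;print(nm,q,r['score'],l,np.degrees(np.arctan2(l[1],l[0])))
cv2.imwrite("pics/g.png",np.hstack([cv2.resize(a,(400,400),interpolation=2),cv2.resize(b,(400,400))]))
E
```

```text
t 9.85 phi -66.45 off [ -0.703    0.9871 -10.4798] f [-3.8694  2.607   8.4562] tq [0.3753 0.5365 0.1402] w 0.017733116023024346 q6 -0.8835027931839574
side index_mark 0.74 [ 38.9356 -74.9679   2.1971] -62.55423680385139
wrist handle_tip 0.68 [ 34.4885 -79.8939   2.8661] -66.65115018652452
wrist index_mark 0.75 [ 35.1031 -76.2064  -1.1892] -65.26773218946482
wrist index_mark 0.3 [-1.2573 -1.1996  0.4473] -136.3457557035014
```

View pics/g.png

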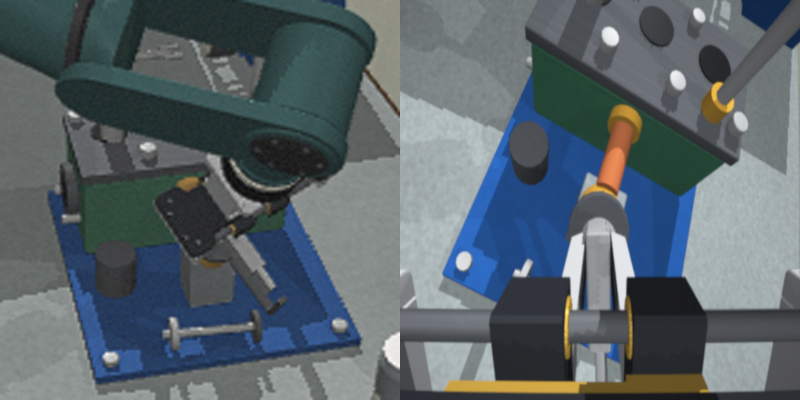

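>>> apply_moves(moves="0 0 0 0 0 -0.02 0;0 0 0 0 0 -0.02 0;0 0 0 0 0 0 0;0 0 0 0 0 0 0;0 0 0 0 0 0 50;0 0 0 0 0 0 50;0 0 0 0 0 0 50;0 0 0 0 0 0 50;0 0 -15 0 0 0 50;0 0 -25 0 0 0 50;0 0 -30 0 0 0 60;0 0 -40 0 0 0 94;0 0 -40 0 0 0 94;0 0 -40 0 0 0 94;0 0 0 0 0 0 94;0 0 0 0 0 0 94")

```text
time: 11.75
ee_pos: [0.5628, -0.1717, 0.2984]
eef_rot: [0.523, 0.8, 0.251, -0.151]
contact_force: [-0.2, 0.1, -0.2]
grip_width: 0.0926
```

```bash
python3 s.py
cat > m.py <<'E'
from h import *
import sys
F=frame();g0=np.array([.5659,-.0710,.1500])
c=ctrl.calibration("wrist");p,d=ctrl.grab_frame("wrist");cv2.imwrite(sys.argv[1],p)
r=ctrl.outline_of("wrist","handle");print([(x['score'],x['pixels'].sum()) for x in r])
W,xx,yy=cloud("wrist",p,d,c,np.ones_like(d,bool))
L=(W-g0)@F*1e3;ok=np.abs(L[:,2]-10)<5
rr=np.hypot(L[:,0],L[:,1]);ok&=rr<110
Q=L[ok];rr=rr[ok];a=np.degrees(np.arctan2(Q[:,1],Q[:,0]));print(len(Q))
h=(rr<92);q=Q[h][:,:2].astype(np.float32);rect=cv2.minAreaRect(q);print('bar',rect)
vx,vy,x0,y0=cv2.fitLine(q,cv2.DIST_HUBER,0,.01,.01).ravel();print('line',np.degrees(np.arctan2(vy,vx)),x0,y0)
pr=(rr>=94);print('prong',pr.sum(),Q[pr].mean(0))
B=cv2.boxPoints(rect);print(B)
k=(rr>20)&(rr<84);print('bar a',a[k].mean(),a[(rr>73)&(rr<84)].mean(),'prong a',a[pr].mean())
E
python3 m.py pics/i.png
```

```text
t 11.75 phi -64.31 off [  0.4574  -0.5713 179.3685] f [-0.2434  0.0258 -0.1995] tq [-0.3257 -0.077   0.1248] w 0.09256159918673341 q6 -0.8707695404521449
[(0.63, np.int64(1994)), (0.29, np.int64(66288))]
1680
bar ((14.977794647216797, -30.284008026123047), (17.99474334716797, 102.5958023071289), 26.57071304321289)
line -63.4043 12.800183 -25.747269
prong 47 [ 43.4069 -90.4058   6.0002]
[[-16.015   11.5714]
 [ 29.8764 -80.1885]
 [ 45.9705 -72.1394]
 [  0.0792  19.6205]]
bar a -63.582437113081724 -63.743022199593874 prong a -64.35058325367517
```

View pics/i.png

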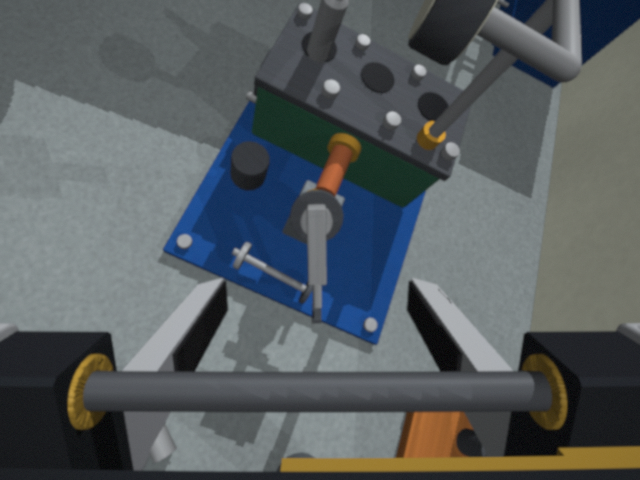

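```bash
python3 - <<'E'
import cv2
p=cv2.imread("pics/i.png")[190:330,260:380];cv2.imwrite("pics/i2.png",cv2.resize(p,None,fx=4.2,fy=4.2,interpolation=2))
E
python3 m.py pics/j.png
```

```text
[(0.8, np.int64(2008)), (0.7, np.int64(7))]
1695
bar ((14.5862398147583, -30.304519653320312), (17.975772857666016, 102.54055786132812), 26.01862335205078)
line -63.67197 12.765856 -25.789803
prong 45 [ 43.1244 -90.4698   6.1059]
[[-15.9811  11.8269]
 [ 28.9997 -80.3213]
 [ 45.1536 -72.436 ]
 [  0.1728  19.7122]]
bar a -63.65342058869106 -63.81596188453246 prong a -64.51398081190477
```

View pics/i2.png

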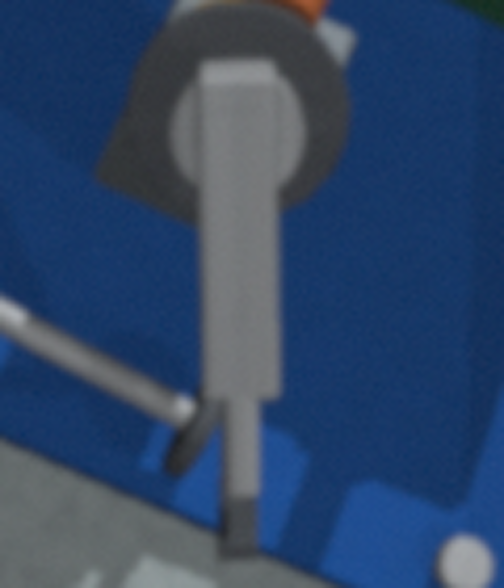

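Run:
```python
from cell import ctrl
ctrl.job_done();print(ctrl.observe()['time'])
```

```text
the job is handed in; nothing more can be done
the job is handed in; nothing more can be done
```

The valve was shut against its stop, then opened until its pointed arm lined up with the upright prong. I let go, backed the gripper off about 180 mm along the stem and handed the job in after about 12 s of the 48 s.

- **Shutting:** I turned the handle about 57° clockwise. The torque on the wrist then rose to about 1.5 N m and the bar skewed roughly 8° in the jaws. The cameras put the tip at about 170°, with nothing else near it, so I took that as the stop.
- **Setting:** I opened it about 126° counter-clockwise. The last two wrist-camera measurements put the handle at about −63.5° and the prong at about −64.3°. It is therefore about 0.7–0.8° past the mark, or roughly 1 mm at the tip; the two measurements differed by about 0.3°. The zoomed picture agreed, and I judged it not worth re-gripping to correct.
- **Ring and loose things:** The index ring's prong stayed at its first measured angle to within about 0.4°. The collar and poppet valve look unmoved in the pictures. I checked the other loose things less closely, but the arm stayed clear of them.
- **Forces:** The readings I took stayed under 10 N, and the tool read zero load when I handed in.

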